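# Load the counter warmer and switch it on, one click per meal box

### The arm

A 6-joint arm with a two-finger parallel gripper is mounted at the origin on the work surface; the furniture and walls round the work are solid. World frame = base frame: x ahead of the robot, y to its left, z up, the work surface at z = 0. Lengths are in m, angles in rad, forces in N, time in s.
With the tool pointing down it reaches from about 0.35 to 0.95 m from the base axis. Payload 17.4 kg.
Tool frame: the origin (TCP) lies midway between the tips of the shut fingers; the grasp point (between the pads) lies 19 mm behind it (r.grip_point_offset is the distance from the TCP to the grasp point, in m); z points along the fingers, x is the direction in which the jaws open and shut, and the axes are right-handed (so a half turn about z gives the same grasp; the last joint's range is limited). The gripper opens to 93 mm and grips with 3 to 60 N. Pads are 15 mm wide; open, the fingers measure 128 mm over their backs; the gripper's body (75 mm by 188 mm) begins 65 mm behind the grasp point.
Start: joints at [1.137, 0.116, 1.442, -0, 1.584, -0.038], TCP at [0.26, 0.623, 0.219] pointing down, gripper open.
Joint ranges: [-2.83, 2.83], [-0.83, 2.19], [0.07, 2.5], [-1.14, 4.28], [0.01, 3], [-2.97, 2.97]. Speed limits (rad/s): [1.89, 1.89, 2.22, 3.14, 3.14, 3.14].

### API

Orientations are given as a 3x3 rotation matrix whose columns are the frame's x, y, z axes.
In Python, from bench import r, capture, get_calibration, status gives the robot as it stands. Calls block until the motion is done:
- r.goto(position, orientation): joint-space move of the TCP to a pose.
- r.servo_line(position, vel=0.15, orientation=None, stop_force=None): straight line of the TCP; orientation=None keeps the orientation; vel is the mean speed in m/s. With stop_force (N) it stops when the force on the tool has changed by that much, and returns True; else False.
- r.move_j(angles): joint-space move.
- r.grip(opening, grasp_force=None): finger opening in m; grasp_force is the grip in N (None keeps the last); returns when the fingers have stopped.
- r.dwell(seconds).
- r.inverse_kinematics(position, orientation): joint angles nearest the present ones, or None.
- capture(name): name is "scene" or "top"; returns the picture (400x640x3 uint8, red, green, blue); there is no depth.
- get_calibration(name): a dict with "mtx" (3x3 intrinsics, pixels), "T" (4x4, takes a point from camera to world coordinates). Camera axes: x right, y down, z forward; pixel columns grow to the right and rows downward; lengths in m; the calibration is good to about 2 mm. A picture is of the moment at which its call begins. get_calibration takes no time and is no camera call.
A pose or a line that the arm cannot do raises r.PlanningError and nothing moves.
- r.job_done(): hands the job in, once; it reports no verdict.
Readings, each from a call of its own:
- status.read_clock(): time.
- status.read_joint_positions(): joint angles.
- status.read_qd(): joint speeds.
- status.read_effort(): joint torques, N m.
- status.read_position(): TCP position.
- status.read_orientation(): TCP orientation.
- status.read_wrist_force(): force on the tool from outside, world axes, zero at the start.
- status.read_moment(): the same for the moment, N m.
- status.read_finger_gap(): finger opening in m.
Only numpy, scipy, OpenCV 4.12 (cv2) and the standard library are available. Lean on these libraries where they do the work, as an engineer would, in place of code of your own. Each camera call takes 0.05 s, during which the arm holds its last target.

### The job

First turn the warmer's selector knob back to off, all the way anticlockwise. Then clear the kitchen timer and the roll of labels off the warming plate, setting both down flat on the bare worktop, and carry every meal box, keeping it level, onto the plate, so that they stand flat, side by side, fully on the plate. Last, with all that done, switch the selector on, one click clockwise from off for each box on the plate.

Things in the scene. Friction and masses are not known exactly. Their poses are not given: they have to be found in the camera images.
- warmer: counter warmer, fixed ahead and to the right, turned up to 4 degrees: a low black warming plate without rim (140 mm along x, 300 along y) and, beyond its -y end, a dark control box (140 x 110 mm, top 45 mm above the worktop) that carries the selector knob. Origin on the worktop under the plate's centre; x away from the robot, y to its left, z up.
- plate_mid (a point): centre of the top face of the black warming plate, 28 mm above the worktop, with the warmer's axes. Three boxes fit side by side with their long sides along the plate's x, 100 mm apart.
- selector_grip (a point): on the knob's vertical axis at the height to grip, 80 mm above the worktop, 210 mm from plate_mid along -y. Black knob: disc of 58 mm diameter, top 53 mm above the worktop; on it an upright grip bar 58 mm long, 16 mm wide, top at 89 mm. The axes turn with the knob: x along the bar towards its pointer end (white line), y across the bar, z up.
- selector (a joint): selector angle (rad): 0 at off (pointer at the red dot, stop just below), growing clockwise seen from above. Detents 0.5236 rad (30 degrees) apart: off, then 1 to 5 clicks (black dots of growing size; stop just past 5). A sprung ball pulls it into the nearest detent; passing one takes under 0.12 N m. It starts 2 to 5 clicks on.
- box_a_mid (a point): meal box, clear with a green lid, 69 (own x, over the lid; body 62) x 103 (own y) x 48 mm high, 0.1 to 0.25 kg. Pinch it across the 69 mm width by the lid's edge, 38 to 46 mm above its underside. The point is its centre, 24 mm above its underside. Starts on the worktop left of the warmer, or is absent (two or three of the three boxes are there).
- box_b_mid (a point): meal box, clear with a blue lid, 69 (own x, over the lid; body 62) x 103 (own y) x 48 mm high, 0.1 to 0.25 kg. Pinch it across the 69 mm width by the lid's edge, 38 to 46 mm above its underside. The point is its centre, 24 mm above its underside. Starts on the worktop left of the warmer, or is absent (two or three of the three boxes are there).
- box_c_mid (a point): meal box, clear with a whitish grey lid, 69 (own x, over the lid; body 62) x 103 (own y) x 48 mm high, 0.1 to 0.25 kg. Pinch it across the 69 mm width by the lid's edge, 38 to 46 mm above its underside. The point is its centre, 24 mm above its underside. Starts on the worktop left of the warmer, or is absent (two or three of the three boxes are there).
- timer_mid (a point): pale round kitchen timer, 63 mm in diameter over its body, 56 mm high with the small bar on top (body to 45 mm), 0.12 kg; its centre, 28 mm above its underside. It starts standing on the warming plate.
- roll_mid (a point): roll of paper labels lying flat, 60 mm in diameter, 30 mm high; its centre, 15 mm above its underside. It starts on the warming plate.

How it is judged:
On the way, in this order (a step that is already met when the one before it is completed fails the run):
1. the selector is turned back to off (value of joint selector below 0.15 rad), for 0.3 s.
2. with the selector still off, timer and label roll stand flat on the worktop and every box stands on the warming plate (x of box_a_mid in the frame of plate_mid between -0.04 and 0.04 m and y of box_a_mid in the frame of plate_mid between -0.125 and 0.125 m and z of box_a_mid in the frame of plate_mid between 0.018 and 0.031 m and angle between each of box_a_mid, box_b_mid, box_c_mid's own z axis and vertical below 0.1 rad and x of box_b_mid in the frame of plate_mid between -0.04 and 0.04 m and y of box_b_mid in the frame of plate_mid between -0.125 and 0.125 m and z of box_b_mid in the frame of plate_mid between 0.018 and 0.031 m and x of box_c_mid in the frame of plate_mid between -0.04 and 0.04 m and y of box_c_mid in the frame of plate_mid between -0.125 and 0.125 m and z of box_c_mid in the frame of plate_mid between 0.018 and 0.031 m and height (world z) of timer_mid between 0.02 and 0.036 m and angle between each of timer_mid, roll_mid's own z axis and vertical below 0.12 rad and height (world z) of roll_mid between 0.007 and 0.023 m and value of joint selector below 0.15 rad), for 0.3 s.
At the end, for the whole second after the job is handed in: The selector rests in the detent as many clicks from off as there are boxes (within 0.13 rad); every box present stands level on the plate, its centre within 40 mm of the plate's middle across it and 125 mm along it; timer and label roll lie flat on the worktop, off the warmer; all released (x of box_a_mid in the frame of plate_mid between -0.04 and 0.04 m and y of box_a_mid in the frame of plate_mid between -0.125 and 0.125 m and z of box_a_mid in the frame of plate_mid between 0.018 and 0.031 m and angle between each of box_a_mid, box_b_mid, box_c_mid's own z axis and vertical below 0.1 rad and x of box_b_mid in the frame of plate_mid between -0.04 and 0.04 m and y of box_b_mid in the frame of plate_mid between -0.125 and 0.125 m and z of box_b_mid in the frame of plate_mid between 0.018 and 0.031 m and x of box_c_mid in the frame of plate_mid between -0.04 and 0.04 m and y of box_c_mid in the frame of plate_mid between -0.125 and 0.125 m and z of box_c_mid in the frame of plate_mid between 0.018 and 0.031 m and height (world z) of timer_mid between 0.02 and 0.036 m and angle between each of timer_mid, roll_mid's own z axis and vertical below 0.12 rad and height (world z) of roll_mid between 0.007 and 0.023 m and value of joint selector between 0.9172 and 1.7008 rad and (height (world z) of box_a_mid above -9 m or value of joint selector below 1.1772 rad) and (height (world z) of box_b_mid above -9 m or value of joint selector below 1.1772 rad) and (height (world z) of box_c_mid above -9 m or value of joint selector below 1.1772 rad) and (value of joint selector above 1.4408 rad or (height (world z) of box_a_mid above 9 m and value of joint selector above -9 rad) or (height (world z) of box_b_mid above 9 m and value of joint selector above -9 rad) or (height (world z) of box_c_mid above 9 m and value of joint selector above -9 rad))); the robot touches nothing.
It fails at once if a meal box is tipped by more than 30 degrees (angle between any of box_a_mid, box_b_mid, box_c_mid's own z axis and vertical above 0.52 rad).
Of box_a, box_b, box_c only 2 to 3 are there at a start; the rules pass over those that are not, and their reading is None.
At some moment in a run one of box_a, box_b, box_c may be knocked a few centimetres aside while the robot is not near it.
It also fails if it takes over 210 s, if anything falls off the work surface, if the arm or the gripper's body presses on something with over 40 N, if the wrist force passes 120 N, or if a joint passes its speed limit or range.

## Working session

There is one attempt and no reset: what is moved stays moved. The work goes in short steps, each a Python script; the robot and the scene stay as the last script left them, time stands still between calls to the robot, and variables do not carry over. Pictures are saved under pics/ and viewed, and the job is handed in when it is done.

```bash
ls; mkdir -p pics
python3 - <<'E'
from bench import r,capture,get_calibration,status
import cv2,numpy as np
np.set_printoptions(precision=4,suppress=True)
for n in("scene","top"):
    cv2.imwrite(f"pics/{n}0.png",capture(n)[:,:,::-1])
    c=get_calibration(n);print(n,c["mtx"],c["T"])
print(status.read_clock(),status.read_position(),status.read_orientation(),r.grip_point_offset,status.read_finger_gap())
E
```

```text
pics
scene [[423.4271   0.     317.1061]
 [  0.     423.4271 199.7106]
 [  0.       0.       1.    ]] [[ 0.757  -0.4306  0.4914 -0.2977]
 [-0.6531 -0.5194  0.5511 -0.79  ]
 [ 0.018  -0.7381 -0.6744  1.0147]
 [ 0.      0.      0.      1.    ]]
top [[364.0773   0.     319.8476]
 [  0.     364.0773 197.7014]
 [  0.       0.       1.    ]] [[ 0.0006 -0.9871  0.1602  0.2666]
 [-1.     -0.0009 -0.0016  0.0129]
 [ 0.0017 -0.1602 -0.9871  1.0349]
 [ 0.      0.      0.      1.    ]]
0.1 [0.2602 0.6227 0.218 ] [[ 0.3855  0.9227 -0.0004]
 [ 0.9227 -0.3855 -0.001 ]
 [-0.0011  0.     -1.    ]] 0.0188 0.0931467698373557
```

View pics/top0.png

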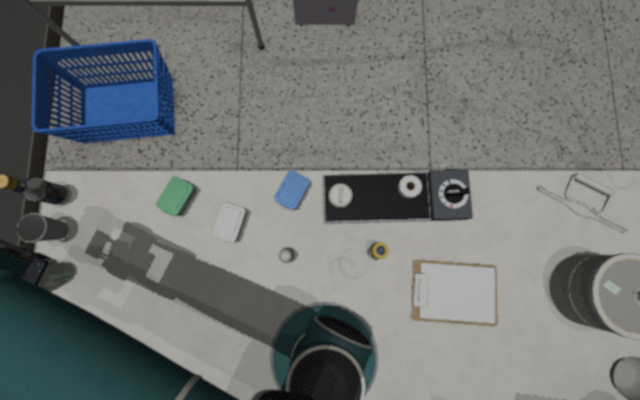

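View pics/scene0.png

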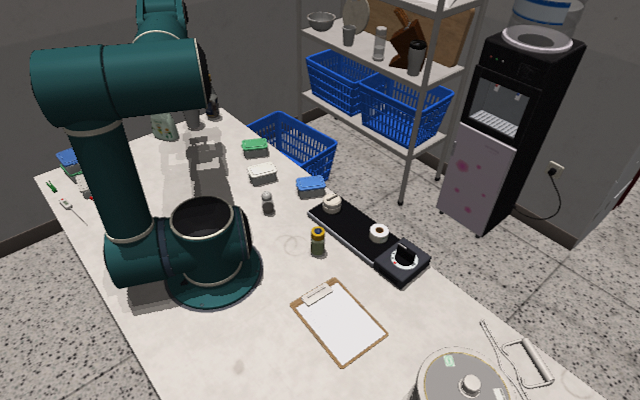

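The top view shows three boxes: green (175,196), white (229,222) and blue (292,190). The timer is at (340,195), the roll at (410,186) and the knob at (453,194). I'll zoom in.

```bash
cat > h.py <<'E'
from bench import r,capture,get_calibration,status
import cv2,numpy as np
np.set_printoptions(precision=4,suppress=True)
def p2w(name,u,v,z):
    c=get_calibration(name);K=np.array(c["mtx"]);T=np.array(c["T"])
    d=T[:3,:3]@np.linalg.solve(K,np.array([u,v,1.]));o=T[:3,3]
    return (o+d*(z-o[2])/d[2])
def crop(name,x0,y0,w,h,s,out):
    im=capture(name)[:,:,::-1]
    cv2.imwrite(out,cv2.resize(im[y0:y0+h,x0:x0+w],None,fx=s,fy=s,interpolation=cv2.INTER_CUBIC))
    return im
E
python3 - <<'E'
from h import *
crop("top",310,160,170,70,4.7,"pics/a1.png")
crop("top",145,160,170,90,4.7,"pics/a2.png")
crop("scene",300,180,140,110,5.4,"pics/a3.png")
for n,u,v,z in[("pl",324,175,.028),("bl",327,222,.028),("br",432,219,.028),("tr",429,171,.028),("knob",453,194,.08),("timer",340,195,.05),("roll",410,186,.03),("g",176,196,.048),("w",230,222,.048),("b",292,190,.048)]:print(n,p2w("top",u,v,z))
E
```

```text
pl [ 0.4951 -0.0005  0.028 ]
bl [ 0.3618 -0.0086  0.028 ]
br [ 0.3704 -0.3002  0.028 ]
tr [ 0.507  -0.2984  0.028 ]
knob [ 0.4319 -0.3433  0.08  ]
timer [ 0.434 -0.044  0.05 ]
roll [ 0.4632 -0.2422  0.03  ]
g [0.4311 0.4063 0.048 ]
w [0.3597 0.2552 0.048 ]
b [0.4482 0.088  0.048 ]
```

View pics/a1.png

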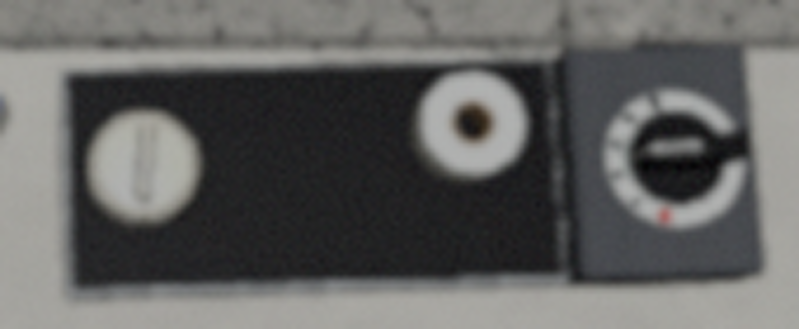

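View pics/a2.png

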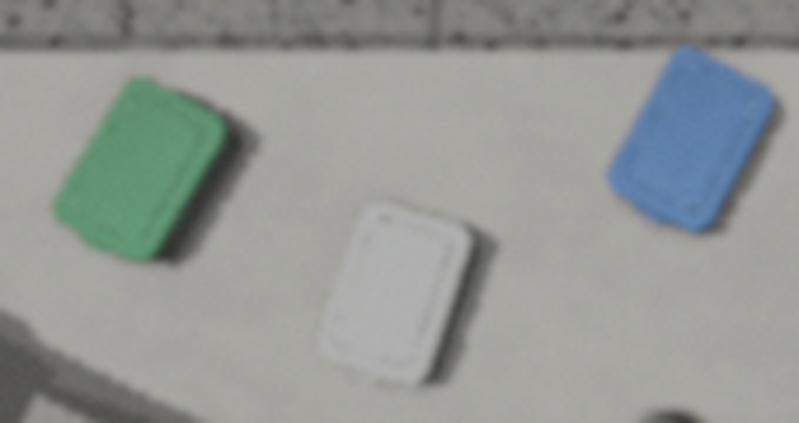

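View pics/a3.png

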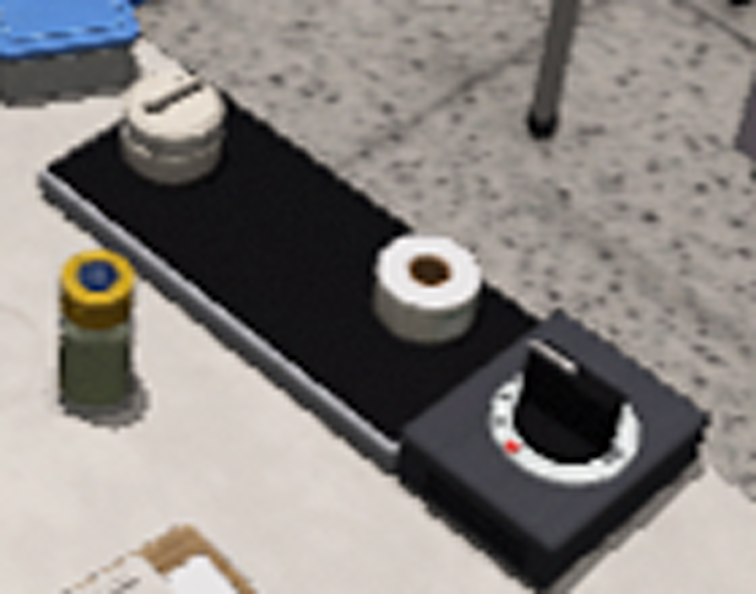

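Selector pointer points left (+y), about 90° clockwise from the red dot, so it is 3 clicks on. Next I'll fit the warmer and box poses.

```bash
cat >> h.py <<'E'
def project(name,P):
    c=get_calibration(name);K=np.array(c["mtx"]);T=np.linalg.inv(np.array(c["T"]))
    q=(T[:3,:3]@np.asarray(P).T).T+T[:3,3]; q=(K@q.T).T; return q[:,:2]/q[:,2:]
def boxes(im,save=None):
    """im RGB top picture -> dict colour:(x,y,yaw of long axis in (-90,90) deg, dims)"""
    hsv=cv2.cvtColor(im,cv2.COLOR_RGB2HSV); out={}
    m={'a':cv2.inRange(hsv,(45,70,60),(80,255,255)),'b':cv2.inRange(hsv,(100,70,60),(125,255,255))}
    roi=np.zeros(im.shape[:2],np.uint8); roi[172:260,130:480]=255
    for k,mk in m.items():
        mk=cv2.morphologyEx(mk&roi,cv2.MORPH_OPEN,np.ones((3,3)))
        cs,_=cv2.findContours(mk,cv2.RETR_EXTERNAL,cv2.CHAIN_APPROX_NONE)
        c=max(cs,key=cv2.contourArea)[:,0,:]
        W=np.array([p2w("top",u,v,.047)[:2] for u,v in c],np.float32)
        out[k]=rect(W)
    return out
def rect(W):
    (cx,cy),(w,h),a=cv2.minAreaRect(np.asarray(W,np.float32)*1000)
    if w>h: w,h,a=h,w,a+90   # a: direction of short side w
    a=(a+90)%180-90
    return np.array([cx/1000,cy/1000,a,w,h])  # a = yaw (deg) of short axis (own x)
E
python3 - <<'E'
from h import *
from scipy.optimize import least_squares
z=lambda x,y:(310+x/4.7-.4,160+y/4.7-.4)
px=np.array([z(68,75),z(74,283),z(555,62),z(565,275),z(568,48),z(742,43),z(762,270),z(578,278)])
loc=np.array([(70,150,28),(-70,150,28),(70,-150,28),(-70,-150,28),(70,-155,45),(70,-265,45),(-70,-265,45),(-70,-155,45)])/1000.
def tr(p,L):
    c,s=np.cos(p[2]),np.sin(p[2]);L=np.atleast_2d(L)
    return np.c_[p[0]+c*L[:,0]-s*L[:,1],p[1]+s*L[:,0]+c*L[:,1],L[:,2]]
for sel in (range(4),range(8)):
    sel=list(sel)
    f=least_squares(lambda p:(project("top",tr(p,loc[sel]))-px[sel]).ravel(),[.43,-.15,0])
    print(f.x,np.degrees(f.x[2]),f.fun.reshape(-1,2))
p=f.x
print("knob",tr(p,[0,-.21,.08]))
zc=project("top",tr(p,[[0,-.21,.045],[0,-.21,.089]]));print("proj centre dial, bartop in zoom",(zc-[310,160]+.4)*4.7)
red=p2w("top",*z(665,216),.045);k=tr(p,[0,-.21,.045])[0];print("red",red,np.degrees(np.arctan2(*(red-k)[[1,0]])))
w0=p2w("top",*z(700,143),.089);w1=p2w("top",*z(648,152),.089);print("ptr",w0,w1,np.degrees(np.arctan2(*(w1-w0)[[1,0]])))
im=capture("top");print(boxes(im))
z2=lambda x,y:(145+x/4.7-.4,160+y/4.7-.4)
W=[p2w("top",*z2(*q),.047)[:2] for q in[(370,200),(470,228),(475,245),(425,383),(413,387),(320,352),(318,335),(358,208)]]
print("c",rect(W))
np.save("w.npy",p)
E
```

```text
[ 0.4344 -0.1483  0.021 ] 1.2054217518896928 [[-1.3322 -2.6585]
 [-1.5123  2.3863]
 [ 0.7633 -1.9614]
 [ 2.0754  1.9014]]
[ 0.4347 -0.1439  0.0237] 1.3563054292066559 [[-2.9433 -2.6477]
 [-3.0262  2.3951]
 [-0.8633 -2.2221]
 [ 0.5449  1.6265]
 [-0.0648 -0.7064]
 [ 2.2221 -0.5121]
 [ 2.5264  1.1043]
 [ 1.4834  0.321 ]]
knob [[ 0.4397 -0.3539  0.08  ]]
proj centre dial, bartop in zoom [[669.6659 158.6843]
 [697.8582 145.2268]]
red [ 0.4057 -0.3492  0.045 ] 172.1515167974132
ptr [ 0.441  -0.3552  0.089 ] [ 0.4358 -0.3256  0.089 ] 99.92013275886946
{'a': array([ 0.4308,  0.4101, 61.3986, 67.5618, 97.6739]), 'b': array([ 0.4486,  0.0892, 62.6415, 68.1261, 98.4104])}
c [ 0.3596  0.2592 74.4128 72.195  96.5136]
```

Run:
```python
from h import *
z=lambda x,y:(300+x/5.4-.4,180+y/5.4-.4)
t=lambda x,y:(310+x/4.7-.4,160+y/4.7-.4)
for n,s,q,h in[("bartip white",(530,346),(645,153),.089),("white end",(577,372),(700,145),.089),("timer top",(175,100),(144,163),.056),("roll top",(430,270),(473,123),.030),("red",(512,447),(665,216),.045)]:
    print(n,"scene",p2w("scene",*z(*s),h),"top",p2w("top",*t(*q),h))
for n,s,h in[("plate nearleft corner bottom? top",(42,170),.028),("boxcorner R",(706,420),.045),("boxcorner near",(545,545),.045),("box corner far",(558,312),.045),("box L",(403,432),.045)]:print(n,p2w("scene",*z(*s),h))
w=np.load("w.npy")
c,s=np.cos(w[2]),np.sin(w[2])
for L in[(70,150),(-70,-265),(70,-265),(70,-155),(-70,-155),(-70,150)]:print(L,w[0]+c*L[0]/1e3-s*L[1]/1e3,w[1]+s*L[0]/1e3+c*L[1]/1e3)
```

```text
bartip white scene [ 0.4339 -0.3285  0.089 ] top [ 0.4352 -0.3239  0.089 ]
white end scene [ 0.4392 -0.3571  0.089 ] top [ 0.4398 -0.3551  0.089 ]
timer top scene [ 0.4447 -0.0327  0.056 ] top [ 0.435  -0.0443  0.056 ]
roll top scene [ 0.4805 -0.2206  0.03  ] top [ 0.4639 -0.2429  0.03  ]
red scene [ 0.4054 -0.3489  0.045 ] top [ 0.4057 -0.3492  0.045 ]
plate nearleft corner bottom? top [ 0.3591 -0.0058  0.028 ]
boxcorner R [ 0.5021 -0.4051  0.045 ]
boxcorner near [ 0.3693 -0.4038  0.045 ]
box corner far [ 0.5009 -0.2996  0.045 ]
box L [ 0.3675 -0.3035  0.045 ]
(70, 150) 0.5011586573265842 0.007681208786653737
(-70, -265) 0.3710208415579937 -0.4105162910946588
(70, -265) 0.5109816179540246 -0.40720252124443795
(70, -155) 0.5083779416431368 -0.29723333979041366
(-70, -155) 0.3684171652471059 -0.3005471096406345
(-70, 150) 0.3611978809305533 0.004367438936432877
```

Run:
```python
from h import *
a=capture("top")[170:222,430:475,::-1];b=capture("scene")[235:285,375:435,::-1]
a=cv2.resize(a,None,fx=10,fy=10,interpolation=cv2.INTER_LANCZOS4);
b=cv2.resize(b,None,fx=6,fy=6,interpolation=cv2.INTER_LANCZOS4)
o=np.zeros((520,820,3),np.uint8);o[:520,:450]=a;o[:300,455:815]=b;cv2.imwrite("pics/k.png",o[:,:800])
```

```text
(no output)
```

View pics/k.png

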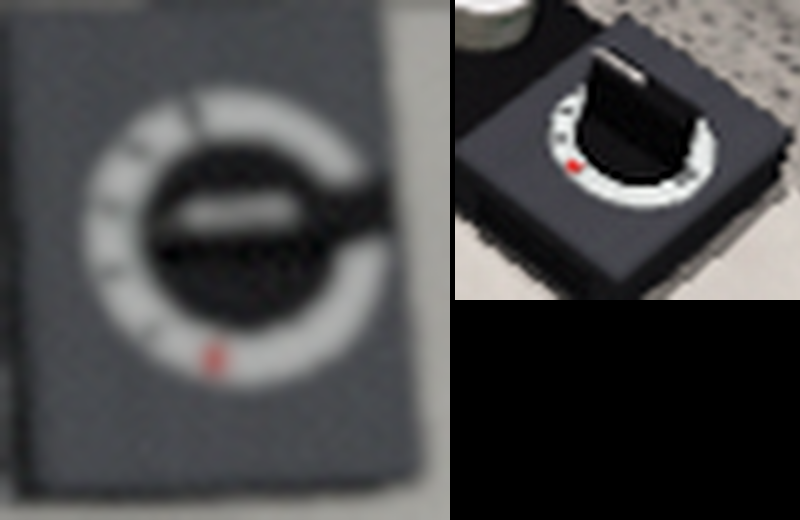

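Run:
```python
from h import *
T=lambda x,y:(430+x/10-.45,170+y/10-.45)
S=lambda x,y:(375+(x-455)/6-.42,235+y/6-.42)
D=[p2w("top",*T(*q),.045)[:2] for q in[(215,360),(150,330),(112,270),(112,210),(138,150),(195,110)]]
D=np.array(D)
from scipy.optimize import least_squares
f=least_squares(lambda p:np.hypot(*(D-p[:2]).T)-p[2],[.44,-.354,.037]);c=f.x;print("circ",c)
print(np.degrees(np.arctan2(D[:,1]-c[1],D[:,0]-c[0])))
f=least_squares(lambda p:((p[:2]+p[2]*np.c_[np.cos(p[3]-np.arange(6)*np.pi/6),np.sin(p[3]-np.arange(6)*np.pi/6)])-D).ravel(),[.44,-.354,.037,3.])
print(f.x,np.degrees(f.x[3]),f.fun)
Ds=np.array([p2w("scene",*S(*q),.045)[:2] for q in[(573,167),(560,138),(566,110)]]);print(Ds,D[:3])
print(np.degrees(np.arctan2(Ds[:,1]-f.x[1],Ds[:,0]-f.x[0])))
for a,b,n,F in[((300,205),(178,218),"top",T),((643,78),(594,51),"scene",S)]:
    A,B=p2w(n,*F(*a),.089),p2w(n,*F(*b),.089);print(A,B,np.degrees(np.arctan2(B[1]-A[1],B[0]-A[0])))
```

```text
circ [ 0.4404 -0.3578  0.0364]
[165.8492 135.2169 105.0889  78.351   47.9777  16.1957]
[ 0.4403 -0.3573  0.036   2.9028] 166.31988868351246 [-0.0005  0.0003  0.0002 -0.0007 -0.0006 -0.0006  0.0012  0.0007  0.0007
 -0.0001 -0.001   0.0004]
[[ 0.405  -0.3487]
 [ 0.4139 -0.3323]
 [ 0.4298 -0.3221]] [[ 0.4057 -0.3491]
 [ 0.414  -0.3317]
 [ 0.4307 -0.3221]]
[166.3915 136.6205 106.6179]
[ 0.4409 -0.3578  0.089 ] [ 0.4374 -0.3254  0.089 ] 96.18964307901352
[ 0.4406 -0.3538  0.089 ] [ 0.4356 -0.3269  0.089 ] 100.58127550455207
```

The dot fit puts off at 166°, so the pointer is in the 2-click detent (106°) and has to turn 60° anticlockwise. The knob axis is at about (0.440, -0.357). I'll grip it now.

```bash
cat >> h.py <<'E'
G=0.0188
PL=np.array([.4348,-.147]); PYAW=1.35
KN=np.array([.4402,-.3567])
def R(a):
    a=np.radians(a);c,s=np.cos(a),np.sin(a); return np.array([[c,s,0],[s,-c,0],[0,0,-1.]])
def best(a,x,y,z,wantj6=0):
    """of yaw a / a+180 take the one with j6 nearest wantj6"""
    c=[]
    for k in(0,180):
        q=r.inverse_kinematics([x,y,z],R(a+k))
        if q is not None:c.append((abs(q[5]-wantj6),a+k))
    return min(c)[1]
def info(t=""): print(t,"t %.1f"%status.read_clock(),status.read_position(),"F",np.array(status.read_wrist_force()),"M",np.array(status.read_moment()),"gap %.4f"%status.read_finger_gap())
E
python3 - <<'E'
from h import *
x,y=KN
a=best(16.4,x,y,.2);print(a,r.inverse_kinematics([x,y,.2],R(a)))
r.goto([x,y,.20],R(a));r.grip(.05);info()
print(r.servo_line([x,y,.08-G],vel=.1,stop_force=8));info()
r.grip(.0,grasp_force=20);info("gripped")
crop("top",420,160,70,70,8,"pics/k1.png")
q0=np.array(status.read_joint_positions());print(q0)
E
```

```text
16.4 [-0.726  -0.1152  1.7029 -0.      1.5539 -1.0123]
 t 4.7 [ 0.4402 -0.3567  0.2   ] F [ 0.1512 -0.5283 -0.4179] M [-0.0743  0.0086 -0.077 ] gap 0.0500
False
 t 6.3 [ 0.4404 -0.3569  0.0618] F [0.2528 0.1539 0.9195] M [-0.0517 -0.0097  0.0077] gap 0.0503
gripped t 6.9 [ 0.4393 -0.3575  0.0613] F [-8.9656 -6.9366  2.5699] M [-1.1552  1.6839  0.0499] gap 0.0161
[-0.7269 -0.0315  1.8541 -0.0025  1.3194 -1.0123]
```

View pics/k1.png

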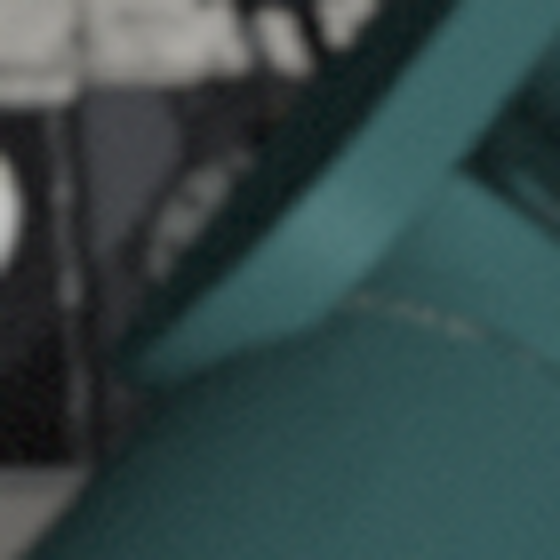

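```bash
sed -i 's/^KN=.*/KN=np.array([.4394,-.3574])/' h.py
python3 - <<'E'
from h import *
x,y=KN
r.servo_line([x,y,.08-G],vel=.02);info("recentred")
for d in range(10,71,10):
    r.goto([x,y,.08-G],R(16.4+d));info(d)
    M=np.array(status.read_moment())
    if abs(M[2])>.6 and d>40: break
E
```

```text
recentred t 7.2 [ 0.4392 -0.3576  0.0613] F [-4.0292 -2.5663  3.3958] M [-0.3862  0.8429  0.0313] gap 0.0160
10 t 7.5 [ 0.4393 -0.3576  0.0613] F [-4.2658 -2.9758  3.5702] M [-0.5051  0.953  -0.017 ] gap 0.0159
20 t 7.8 [ 0.4394 -0.3575  0.0613] F [-4.1003 -2.6673  3.5831] M [-0.506   0.8165  0.0093] gap 0.0156
30 t 8.1 [ 0.4395 -0.3574  0.0613] F [-2.0346 -2.018   3.6584] M [-0.3557  0.6478  0.1047] gap 0.0158
40 t 8.4 [ 0.4395 -0.3574  0.0613] F [-2.2027 -0.5341  4.6002] M [-0.1734  0.4158 -0.0327] gap 0.0159
50 t 8.7 [ 0.4396 -0.3573  0.0613] F [-0.8935  1.1012  4.3225] M [0.1912 0.2647 0.1256] gap 0.0158
60 t 9.0 [ 0.4396 -0.3571  0.0613] F [-0.2761  2.2609  5.1907] M [0.459  0.1302 0.118 ] gap 0.0162
70 t 9.2 [ 0.4396 -0.3572  0.0612] F [0.7696 3.2102 3.6388] M [ 0.559  -0.2552 -0.3612] gap 0.0169
```

Run:
```python
from h import *
x,y=KN
r.goto([x,y,.08-G],R(16.4+61));info("60")
r.dwell(.3);r.grip(.05);r.servo_line([x,y,.2],vel=.2)
r.goto([.42,.05,.3],R(80));info()
crop("top",300,150,200,100,4,"pics/b1.png");
cv2.imwrite("pics/b2.png",capture("scene")[:,:,::-1])
t=lambda x,y:(310+x/4.7-.4,160+y/4.7-.4)
s=lambda x,y:(300+x/5.4-.4,180+y/5.4-.4)
print(p2w("top",*t(144,165),.076),p2w("scene",*s(177,110),.076),p2w("top",*t(473,123),.058),p2w("scene",*s(430,270),.058))
```

```text
60 t 9.5 [ 0.4394 -0.3571  0.0612] F [-0.6676  3.5797  5.4444] M [ 0.7179  0.1163 -0.0415] gap 0.0161
 t 13.0 [0.4202 0.0494 0.2995] F [1.0425 0.4655 0.7695] M [0.0254 0.0515 0.0186] gap 0.0498
[ 0.4304 -0.0431  0.076 ] [ 0.4241 -0.056   0.076 ] [ 0.4584 -0.2358  0.058 ] [ 0.4583 -0.2368  0.058 ]
```

View pics/b1.png

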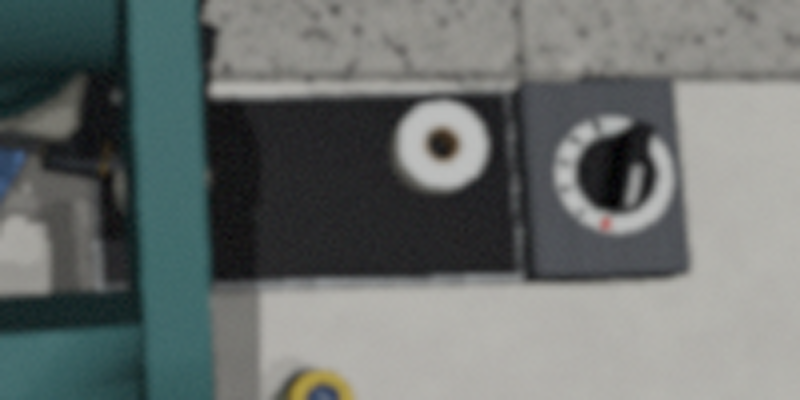

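View pics/b2.png

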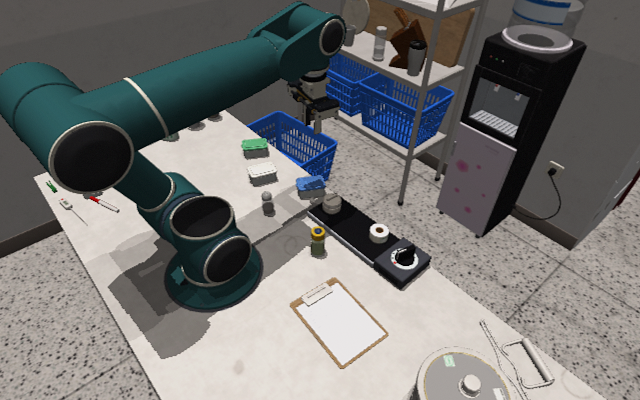

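The pointer now lines up with the red dot, so the selector is off. The roll is at about (0.458, -0.236). Next come the roll and then the timer.

```bash
cat >> h.py <<'E'
def pick(x,y,a,zg,f,up=.2,op=.09,wantj6=0,closed=None):
    a=best(a,x,y,up,wantj6)
    r.grip(op)
    r.goto([x,y,up],R(a))
    s=r.servo_line([x,y,zg-G],vel=.12,stop_force=10);info(f"down stop={s}")
    if s: return a
    r.grip(0. if closed is None else closed,grasp_force=f);info("gripped")
    r.servo_line([x,y,up],vel=.12);info("lifted")
    return a
def place(x,y,a,zg,op,up=.2,wantj6=0):
    a=best(a,x,y,up,wantj6)
    r.goto([x,y,up],R(a));
    s=r.servo_line([x,y,zg-G+.015],vel=.12)
    s=r.servo_line([x,y,zg-G-.004],vel=.03,stop_force=3);info(f"placed stop={s}")
    r.grip(op);r.servo_line([x,y,up],vel=.2);info("left")
E
python3 - <<'E'
from h import *
t=lambda x,y:(310+x/4.7-.4,160+y/4.7-.4)
s=lambda x,y:(300+x/5.4-.4,180+y/5.4-.4)
print(p2w("top",*t(144,165),.084),p2w("scene",*s(175,95),.084),p2w("top",*t(144,166),.070))
pick(.4583,-.2363,0,.028+.022,15)
place(.34,-.505,90,.022,.085)
E
```

```text
[ 0.429  -0.0427  0.084 ] [ 0.4261 -0.0515  0.084 ] [ 0.4308 -0.0435  0.07  ]
down stop=False t 16.6 [ 0.4586 -0.2365  0.0319] F [-0.159   0.67    0.8401] M [-0.0882  0.0736  0.0203] gap 0.0902
gripped t 17.2 [ 0.4583 -0.2363  0.0312] F [-0.2543  0.4377  0.5915] M [-0.0079  0.1087 -0.0191] gap 0.0585
lifted t 18.8 [ 0.4581 -0.2362  0.1992] F [-0.0347 -0.4722 -1.3495] M [-0.0593  0.0568 -0.0076] gap 0.0589
placed stop=True t 22.1 [ 0.3399 -0.5048  0.0025] F [ 1.1838 -0.8069  1.0604] M [-0.131   0.0505  0.0306] gap 0.0586
left t 23.9 [ 0.3398 -0.5047  0.1985] F [-0.5387 -0.2193  0.0469] M [0.0401 0.1522 0.0207] gap 0.0848
```

Run:
```python
from h import *
pick(.4295,-.0460,0,.028+.026,20)
place(.44,-.505,90,.026,.085)
r.goto([.40,-.50,.35],R(90))
im=crop("top",300,150,230,110,3.4,"pics/c1.png")
print(boxes(im))
cv2.imwrite("pics/c3.png",cv2.resize(im[160:250,145:315],None,fx=4.7,fy=4.7,interpolation=cv2.INTER_CUBIC))
cv2.imwrite("pics/c2.png",capture("scene")[:,:,::-1])
```

```text
down stop=False t 27.4 [ 0.4299 -0.0461  0.0358] F [0.513  0.0521 0.1781] M [-0.065  -0.0146 -0.0038] gap 0.0901
gripped t 28.0 [ 0.4296 -0.046   0.0353] F [0.4886 0.1699 0.662 ] M [-0.0137 -0.0034 -0.0503] gap 0.0624
lifted t 29.5 [ 0.4293 -0.0459  0.1993] F [-0.1069  0.3664 -2.4742] M [-0.0695  0.1029 -0.0133] gap 0.0624
placed stop=True t 33.4 [ 0.4398 -0.5048  0.0067] F [ 0.19   -1.0289  0.7064] M [-0.1436  0.0402  0.0126] gap 0.0628
left t 35.1 [ 0.4397 -0.5047  0.1984] F [ 0.4142 -0.724   0.4594] M [0.013  0.1569 0.0292] gap 0.0851Traceback (most recent call last):
  File "<stdin>", line 6, in <module>
  File "h.py", line 23, in boxes
    c=max(cs,key=cv2.contourArea)[:,0,:]
      ~~~^^^^^^^^^^^^^^^^^^^^^^^^
ValueError: max() iterable argument is empty
```

View pics/c1.png

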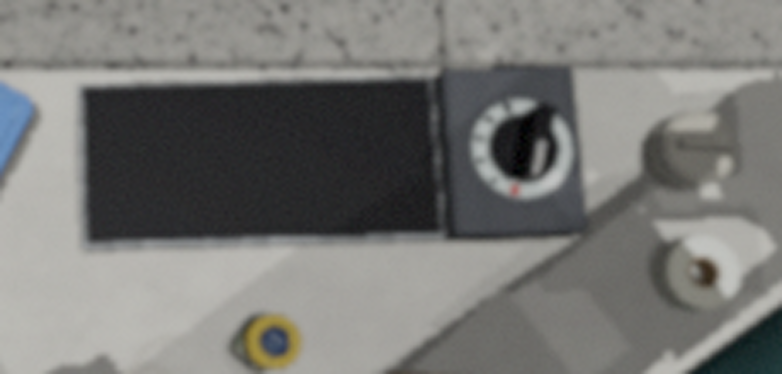

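The timer and roll now stand upright on the worktop to the right of the warmer. The script failed because the crop came back as BGR and the box finder expects RGB.

```bash
cat > look.py <<'E'
from h import *
import sys
n=sys.argv[1]
im=capture("top")
try: print(boxes(im))
except Exception as e: print(e)
cv2.imwrite(f"pics/{n}.png",cv2.resize(im[160:250,145:315,::-1],None,fx=4.7,fy=4.7,interpolation=cv2.INTER_CUBIC))
cv2.imwrite(f"pics/{n}s.png",capture("scene")[:,:,::-1])
E
python3 look.py c4
```

```text
{'a': array([ 0.4308,  0.4101, 61.9477, 66.4888, 97.5147]), 'b': array([ 0.4486,  0.0893, 62.817 , 68.1284, 98.3001])}
```

View pics/c4.png

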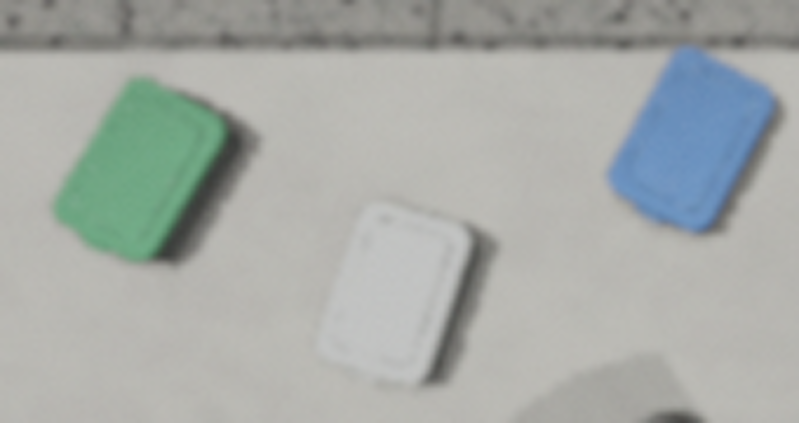

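View pics/c4s.png

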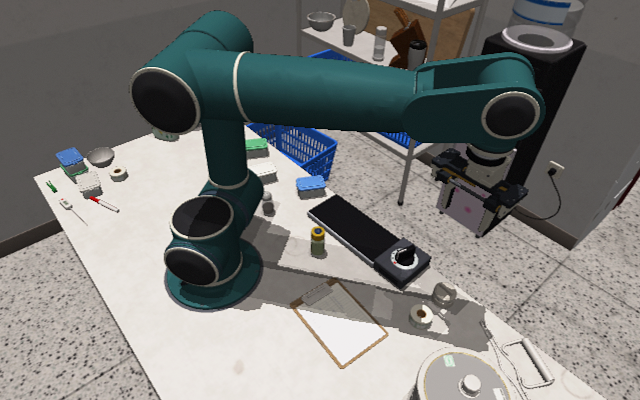

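Three boxes remain on the worktop and none has been knocked yet. I'll carry blue to the right slot.

```bash
cat >> h.py <<'E'
def slot(v,u=0):
    c,s=np.cos(np.radians(PYAW)),np.sin(np.radians(PYAW))
    return PL+np.array([c*u-s*v,s*u+c*v])
E
python3 - <<'E'
from h import *
pick(.4486,.0892,62.8,.042,25)
x,y=slot(-.102);print(x,y)
place(x,y,90+PYAW,.028+.042,.082)
E
python3 look.py d1
```

```text
down stop=False t 42.1 [0.449  0.0893 0.0238] F [-0.8001  0.3448  0.0259] M [-0.0077 -0.0349  0.0093] gap 0.0899
gripped t 42.5 [0.4487 0.0892 0.0234] F [-0.3113  0.1165  2.3767] M [ 0.0347  0.0728 -0.0067] gap 0.0686
lifted t 44.2 [0.4484 0.0892 0.1993] F [ 0.3466 -0.6356 -1.6721] M [ 0.0416  0.0213 -0.0061] gap 0.0688
0.43720309601302826 -0.24897168788223606
placed stop=True t 47.6 [ 0.4371 -0.2489  0.0509] F [ 1.1524 -1.0128  0.4823] M [-0.1934  0.0578  0.038 ] gap 0.0685
left t 49.0 [ 0.4368 -0.2487  0.1986] F [ 0.552  0.606 -1.111] M [ 0.0025  0.2109 -0.0826] gap 0.0819
max() iterable argument is empty
```

View pics/d1.png

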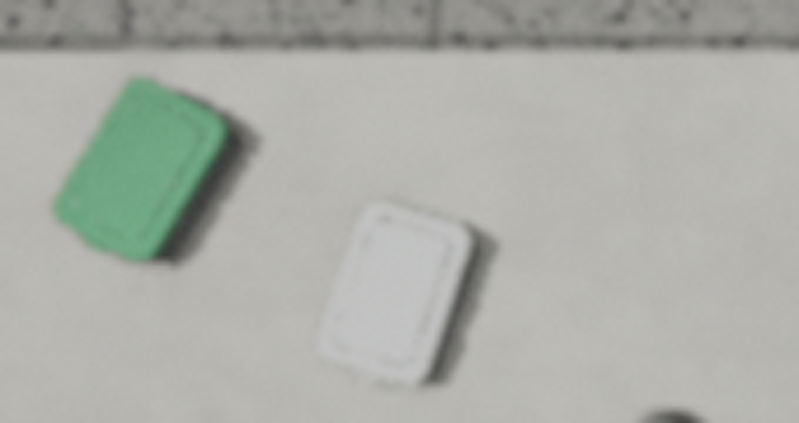

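View pics/d1s.png

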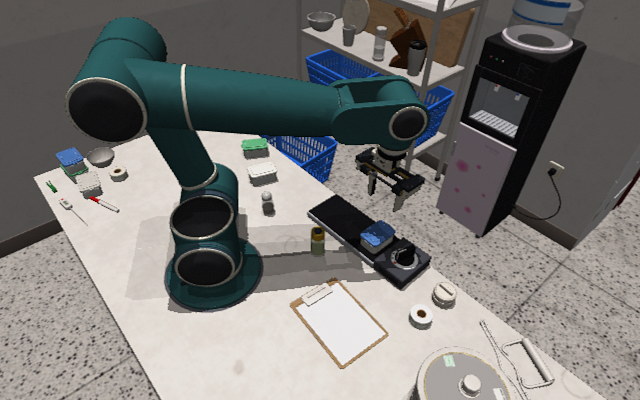

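Blue is in place. White is unmoved, so it goes to the middle slot.

```bash
python3 - <<'E'
from h import *
pick(.3598,.2590,73,.042,25)
x,y=slot(0.)
place(x,y,90+PYAW,.028+.042,.082)
r.goto([.42,-.05,.35],R(91))
im=capture("top");cv2.imwrite("pics/e1t.png",im[:,:,::-1])
E
python3 look.py e1
```

```text
down stop=False t 53.0 [0.3601 0.2592 0.0238] F [-0.6287 -0.1264 -0.3205] M [ 0.0585 -0.0033 -0.0029] gap 0.0904
gripped t 53.5 [0.3599 0.2591 0.0234] F [-0.4891  0.2713  2.0637] M [0.0867 0.0199 0.0069] gap 0.0689
lifted t 55.1 [0.3596 0.2589 0.1993] F [ 0.2976  0.5292 -1.2658] M [-0.0287 -0.0241 -0.0546] gap 0.0684
placed stop=True t 58.5 [ 0.4346 -0.1469  0.0509] F [ 1.9492 -0.7906  0.7845] M [-0.0437 -0.0374 -0.0204] gap 0.0688
left t 59.9 [ 0.4344 -0.1468  0.1986] F [-0.6076 -0.264  -0.1948] M [ 0.0166  0.1624 -0.0429] gap 0.0816
max() iterable argument is empty
```

View pics/e1.png

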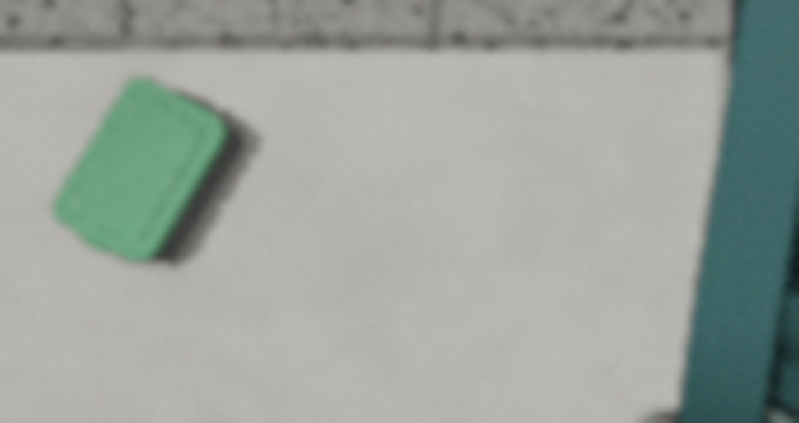

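View pics/e1s.png

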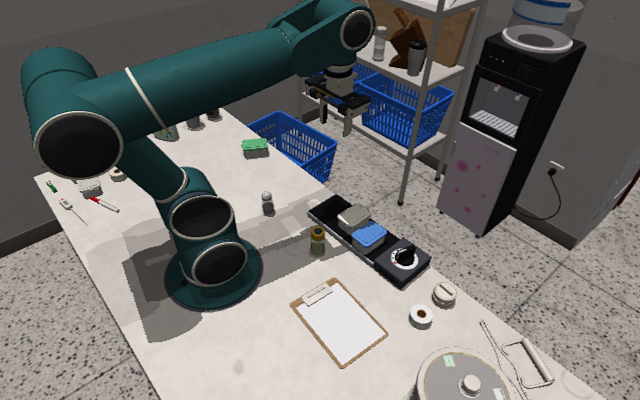

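View pics/e1t.png

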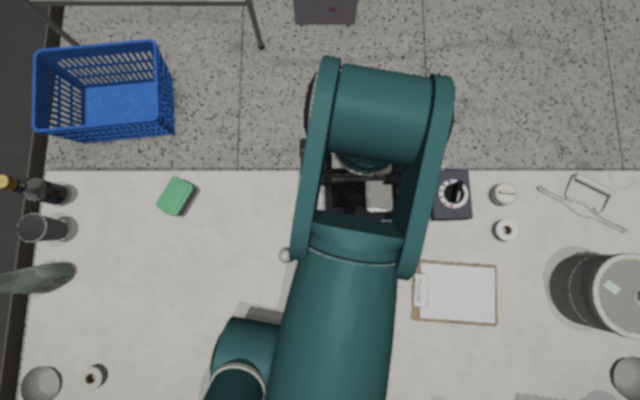

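White is placed. Blue looks slightly shifted in the scene view, at (370,236) against (378,235) before, so I'll move over green to see the plate from the top camera.

Run:
```python
from h import *
r.grip(.09)
a=best(61.7,.4308,.4101,.2)
r.goto([.4308,.4101,.2],R(a))
crop("top",310,160,170,70,4.7,"pics/f1.png")
crop("scene",300,180,140,110,5.4,"pics/f2.png")
```

```text
(no output)
```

View pics/f1.png

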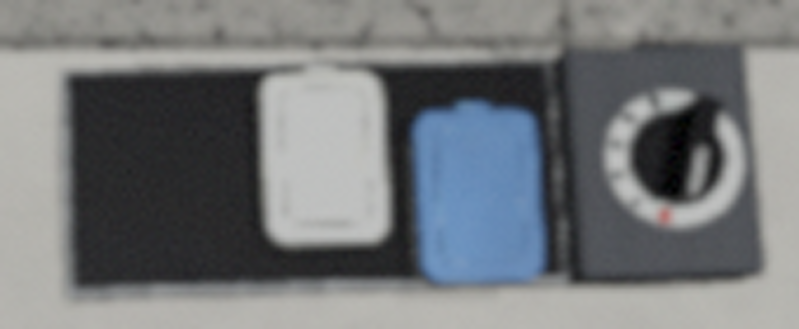

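View pics/f2.png

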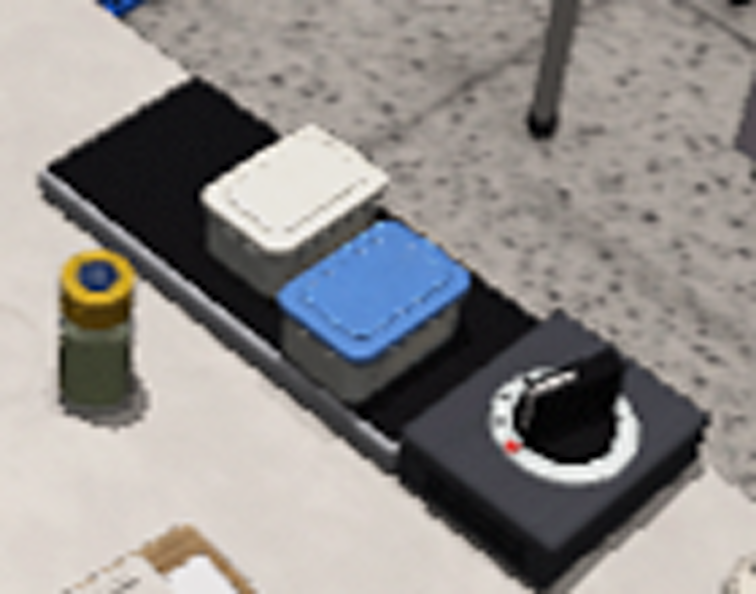

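Blue has been knocked about 25–30 mm towards -x; it still stands flat. I'll place green first, then re-seat blue.

Run:
```python
from h import *
t=lambda x,y:(310+x/4.7-.4,160+y/4.7-.4)
th=np.radians(PYAW);Rm=np.array([[np.cos(th),np.sin(th)],[-np.sin(th),np.cos(th)]])
for n,q in[("white",(324,158)),("blue",(479.5,194))]:
    w=p2w("top",*t(*q),.074)[:2];print(n,w,Rm@(w-PL))
pick(.4308,.4101,61.7,.042,25)
x,y=slot(.102)
place(x,y,90+PYAW,.028+.042,.082)
r.goto([.42,.28,.3],R(90))
im=crop("top",310,160,170,70,4.7,"pics/g1.png")
crop("scene",300,180,140,110,5.4,"pics/g2.png")
for k,v in boxes(np.ascontiguousarray(im[:,:,::-1])).items():print(k,v)
```

```text
white [ 0.4348 -0.1459] [0.0001 0.0011]
blue [ 0.4142 -0.2338] [-0.0227 -0.0863]
down stop=False t 66.9 [0.4311 0.4103 0.024 ] F [0.2311 0.1294 0.9197] M [-0.0028  0.0005 -0.0594] gap 0.0900
gripped t 67.4 [0.4309 0.4103 0.0235] F [-0.0638 -0.1742  2.3609] M [ 0.1322 -0.0944  0.0572] gap 0.0687
lifted t 69.0 [0.4306 0.4099 0.1992] F [-0.1055 -0.2786 -1.3988] M [ 0.0201 -0.0268  0.0535] gap 0.0686
placed stop=True t 72.5 [ 0.4323 -0.045   0.0509] F [0.8102 0.8425 0.1748] M [-0.0435 -0.0258 -0.0213] gap 0.0689
left t 73.8 [ 0.432  -0.045   0.1986] F [ 0.1262  0.4586 -0.1224] M [-0.004   0.13   -0.0173] gap 0.0820
a [  0.4363  -0.0467 -89.9439  76.6612 103.3548]
b [  0.4211  -0.2406 -89.4876  77.7232 105.9556]
```

View pics/g1.png

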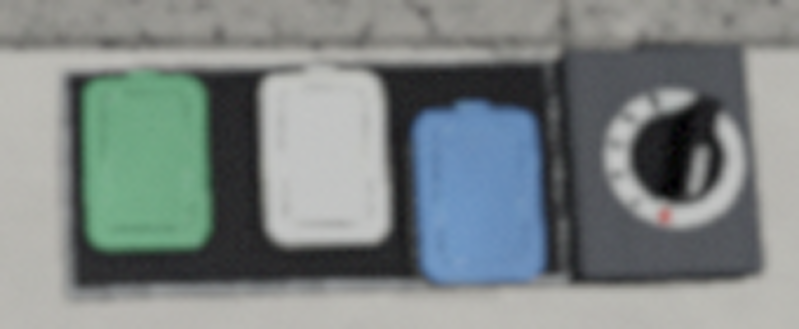

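View pics/g2.png

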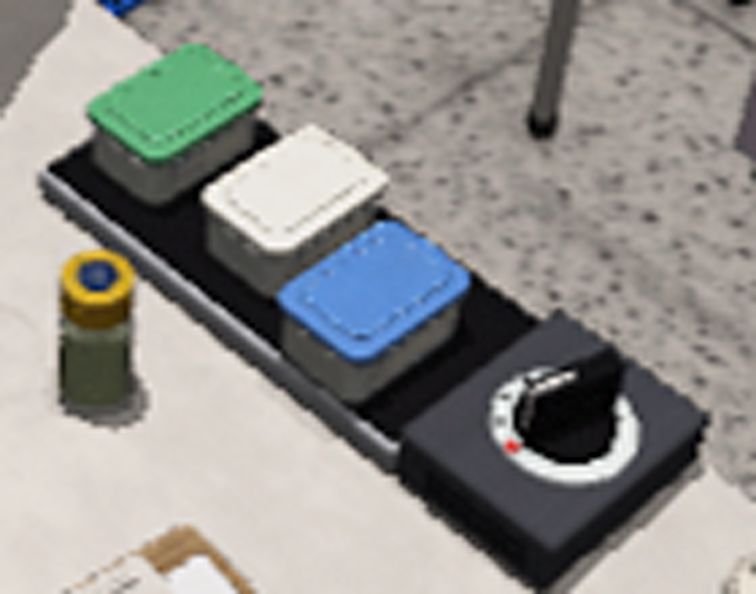

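Green and white are centred. The blue one overhangs the front edge by a few mm, at local x about -23 mm, and its 17 mm gap to white is too narrow for a finger. I'll nudge it +x about 20 mm with the closed fingers, pushing low along its centre line.

Run:
```python
from h import *
r.grip(0.0)
v=-.0865;a=90+PYAW
x,y=slot(v,-.115);a=best(a,x,y,.25);print(x,y)
r.goto([x,y,.25],R(a))
print(r.servo_line([x,y,.045],vel=.12,stop_force=8))
x,y=slot(v,-.085);print(r.servo_line([x,y,.045],vel=.08,stop_force=8))
x,y=slot(v,-.063);print(r.servo_line([x,y,.045],vel=.03,stop_force=8));info()
x,y=slot(v,-.115);r.servo_line([x,y,.045],vel=.1)
r.servo_line([x,y,.25],vel=.2)
r.goto([.42,.28,.3],R(90))
im=crop("top",310,160,170,70,4.7,"pics/i1.png")
crop("scene",300,180,140,110,5.4,"pics/i2.png")
for k,q in boxes(np.ascontiguousarray(im[:,:,::-1])).items():print(k,q)
```

```text
0.3218698401830372 -0.23618536316972222
False
False
False
 t 82.5 [ 0.3739 -0.2349  0.045 ] F [-0.0419  0.2708 -0.2834] M [-0.012   0.1702 -0.0008] gap 0.0006
a [  0.4363  -0.0467 -89.9439  76.7928 103.3548]
b [  0.4391  -0.2395 -88.2745  77.9705 110.102 ]
```

View pics/i1.png

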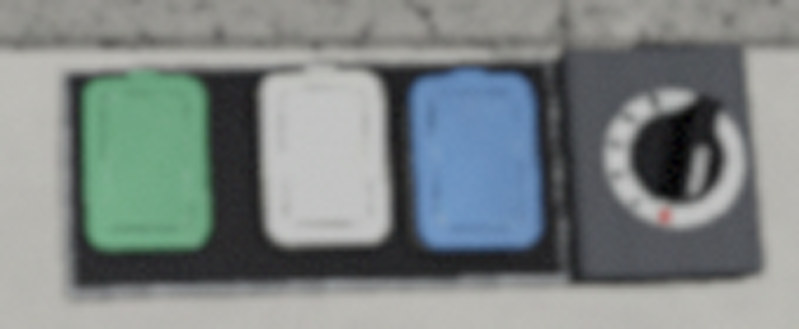

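View pics/i2.png

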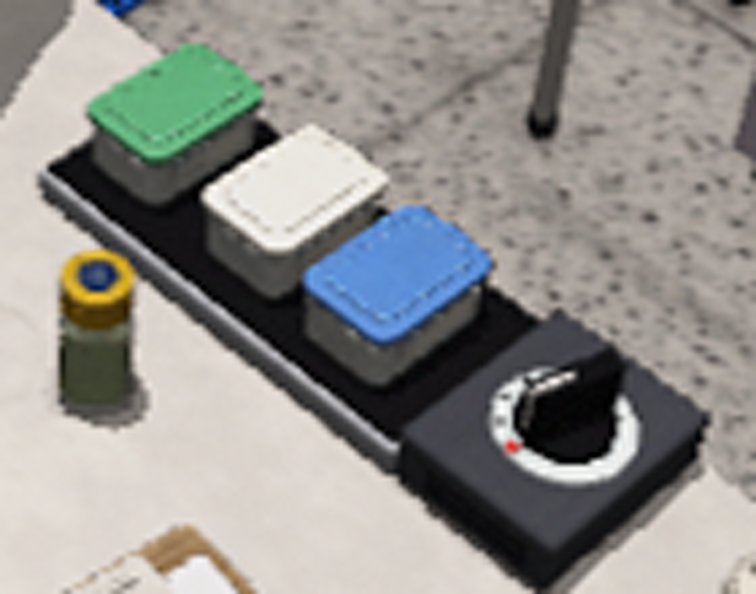

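All three stand flat in line and fully on the plate. Now the selector: three clicks clockwise.

Run:
```python
from h import *
x,y=KN
r.grip(.05)
r.goto([x,y,.22],R(76.4));print(r.servo_line([x,y,.08-G],vel=.1,stop_force=8))
r.grip(0.,grasp_force=20);info("grip")
for d in(15,30,45,60,75,90):
    r.goto([x,y,.08-G],R(76.4-d));info(d)
r.dwell(.3);r.grip(.05);r.servo_line([x,y,.25],vel=.2)
r.goto([.42,.28,.3],R(90));info()
crop("top",310,160,230,90,3.4,"pics/j1.png")
crop("scene",300,180,170,160,4.7,"pics/j2.png")
```

```text
False
grip t 92.0 [ 0.4395 -0.3572  0.0612] F [0.962  3.691  2.5097] M [ 0.5723 -0.0361  0.0159] gap 0.0158
15 t 92.3 [ 0.4394 -0.3573  0.0612] F [0.4884 2.2184 2.3407] M [ 0.5393 -0.0047 -0.0769] gap 0.0160
30 t 92.7 [ 0.4393 -0.3574  0.0612] F [-0.4984  0.7964  2.4552] M [ 0.357   0.178  -0.0513] gap 0.0158
45 t 93.0 [ 0.4393 -0.3575  0.0613] F [-2.7688  1.1488  3.3436] M [ 0.1462  0.5958 -0.0014] gap 0.0158
60 t 93.4 [ 0.4392 -0.3575  0.0612] F [-5.6428  1.1736  4.1047] M [-0.0522  1.1112 -0.0938] gap 0.0158
75 t 93.8 [ 0.439  -0.3575  0.0612] F [-7.0215  0.3476  4.453 ] M [-0.0247  1.3608  0.0088] gap 0.0161
90 t 94.1 [ 0.4389 -0.3575  0.0612] F [-6.9005  0.9196  4.7415] M [ 0.0153  1.6241 -0.0617] gap 0.0162
 t 98.5 [0.4204 0.2795 0.2999] F [-0.3626  0.0813 -0.4357] M [ 0.0471 -0.0299 -0.0232] gap 0.0500
```

View pics/j1.png

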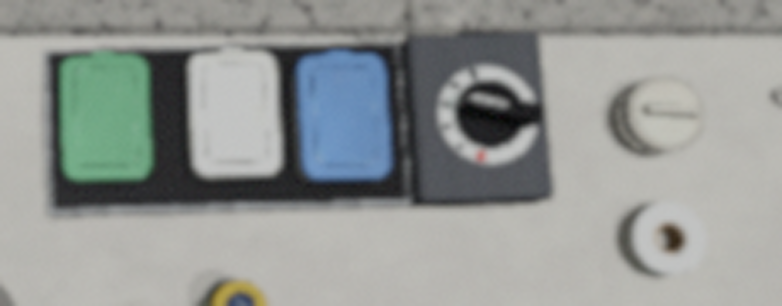

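View pics/j2.png

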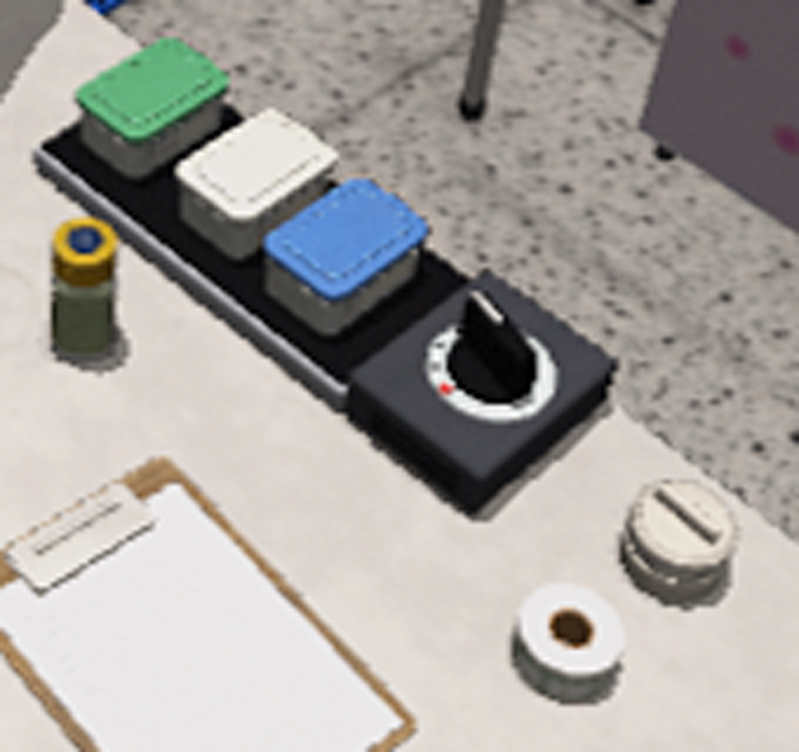

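Run:
```python
from h import *
s=capture("scene")[230:275,380:430,::-1];t=capture("top")[170:222,430:475,::-1]
o=np.zeros((520,800,3),np.uint8);o[:520,:450]=cv2.resize(t,None,fx=10,fy=10,interpolation=cv2.INTER_LANCZOS4);o[:315,450:800]=cv2.resize(s,None,fx=7,fy=7,interpolation=cv2.INTER_LANCZOS4);cv2.imwrite("pics/k9.png",o)
S=lambda x,y:(300+x/4.7-.4,180+y/4.7-.4)
A,B=p2w("scene",*S(500,323),.089),p2w("scene",*S(474,293),.089);print(A,B,np.degrees(np.arctan2(B[1]-A[1],B[0]-A[0])))
```

```text
[ 0.4386 -0.3558  0.089 ] [ 0.4452 -0.3291  0.089 ] 76.22402621863569
```

View pics/k9.png

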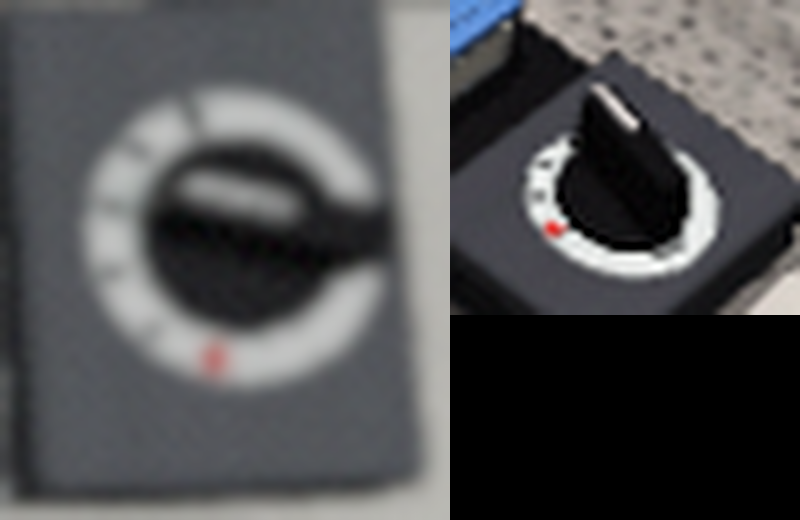

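Run:
```python
from h import *
info();r.job_done()
```

```text
t 98.7 [0.4203 0.2797 0.2999] F [-0.0236 -0.2116 -0.0011] M [ 0.0555 -0.0256  0.013 ] gap 0.0502
the job is handed in; nothing more can be done
```

The job is finished and handed in at about 99 s of the 210 s allowed; no verdict was reported.

- **Selector off:** I turned it 60° anticlockwise. The pointer lined up with the red dot, and at 70° the turning moment reversed, as it would at the stop.
- **Timer and roll:** both stand upright on the bare worktop to the right of the warmer.
- **Boxes:** all three were there (green, white and blue), and all went onto the plate side by side. Blue was knocked about 25 mm towards the robot after I placed it. The gap to white was too narrow to re-grip it, so I pushed it back with the closed fingers.
- **Selector on:** I turned it three clicks clockwise. The pointer measured 76° in the scene camera, against 76.4° expected for three clicks.

In the last pictures the boxes stood flat and fully on the plate. They are not evenly spaced: blue is about 86 mm from white instead of 100 mm. The arm was clear of everything at hand-in.

One reading disagreed: the starting pointer angle came out at 96–100°, where the two-click position I took it for is 106°.

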